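# Settle the stage top on its cone, groove and flat

## Robot

A 7-joint arm with a two-finger parallel gripper is mounted at the origin on the work surface. World frame = base frame: x ahead of the robot, y to its left, z up, the work surface at z = 0. Lengths are in m, angles in rad, forces in N, time in s.
With the tool pointing down it reaches from about 0.4 to 0.85 m from the base axis. Payload 4.5 kg.
Tool frame: the origin (TCP) lies where the fingers leave the gripper's body, on its centre line; the fingertips stand 64 mm ahead of it and the grasp point (between the pads) lies 45 mm ahead of it; z points along the fingers, y is the direction in which the jaws open and shut (so a half turn about z gives the same grasp; the last joint's range is limited). The gripper opens to 88 mm and grips with 3 to 60 N. Pads are 18 mm wide; open, the fingers measure 123 mm over their backs; the gripper's body (75 mm by 187 mm) begins 45 mm behind the grasp point.
Start: joints at [-1.27, 0.689, -0.195, 1.565, 0.157, 0.902, -0.215], TCP at [0.165, 0.603, 0.303] pointing down, gripper open.
Joint ranges: [-3.01, 3.01], [-0.46, 2.08], [-1.47, 1.51], [0.13, 2.56], [-1, 4.14], [0.04, 2.09], [-2.66, 2.66]. Speed limits (rad/s): [2.57, 2.57, 3.14, 3.14, 3.14, 3.14, 3.14].

## Interface

Orientations are given as a unit quaternion [x, y, z, w].
In Python, from plant import monitor, snapshot, workorder, finder gives the robot as it stands.
- The arm moves only by the tool carry_out, never from a script. Its argument "motion" is one flat list of numbers, 6 for each row, row after row: the shift along the tool's x, y, z in cm, then the turn, a rotation vector about the tool's x, y, z in rad. In form: [x, y, z, rx, ry, rz, x, y, z, rx, ry, rz, ...]. A call has 1 to 8 rows; each row shifts and turns the commanded pose from where the row before left it, along the tool's axes as they then stand; what a row does not reach is not made up. A row lasts 1/8 s, in which the tool goes at most 62.5 mm and 10.7 degrees, less where a joint would pass 70% of its speed; a pose out of reach is approached as far as the arm can. A call with a gripper value outside its range is refused whole. "hand" is the finger opening in cm, from 0 to 8.81, set as the call begins (left out, the last holds). The fingers move at their own pace and stop on an object; "grip_force" is the grip in N (left out, the last holds). Time passes only in rows, so rows that do not move let the fingers close. It gives the time, the measured TCP pose, the force and the opening at its end, in the units of the state.
- monitor.get_state(): the state, without advancing time (a new reading comes with each control period).
- snapshot(name): name is "side" or "top" or "wrist"; returns a dict with "frame" (480x640x3 uint8, red, green, blue), "range_z" (480x640 float32, m along the optical axis (not along the pixel's ray), 0 where there is no reading), "fx", "fy", "cx", "cy" (pixels), "rvec" (rotation vector, rad) and "tvec" (3), from world to camera coordinates, as OpenCV has them; the wrist camera has in their place "hand_eye" (4x4, takes a point from camera to tool coordinates, whose origin is the TCP and whose axes are the flange's). Camera axes: x right, y down, z forward; pixel columns grow to the right and rows downward; lengths in m; the calibration is good to about 2 mm. A picture is of the moment at which its call begins: read the wrist's pose just before it.
- workorder.finish_job(): hands the job in, once; it reports no verdict.
Trained networks look in a picture, given as the dict that the camera call returned (one of the last four; its "shot" number tells which), for a name from the list of things; names that differ only in an ending like _2 or _b are one class to them, and where a whole thing is asked for, a point or a joint stands for the part that bears it (a point fixed in the world has none). Each returns a list of dicts, best first, with "p" (0 to 1); they miss things now and then, are a little off and sometimes report something else, mostly with a low value. They report only what shows in the picture. A call takes as long as a camera call. They do not tell look-alikes from the thing itself.
- finder.masks_of(picture, thing): "pixels" (480x640 bool, what is visible of it) and "extent" ([left, top, right, bottom] in pixels, round what is visible of it).
The state is a dict: "clock": time; "q": joint angles; "qd": joint speeds; "joint_torque": joint torques, N m; "tool_pos": TCP position; "eef_rot": TCP orientation; "contact_force": force on the tool from outside, world axes, zero at the start; "moment": the same for the moment, N m; "opening": opening from 0.0 (shut) to 1.0 (fully open).
Only numpy, scipy, OpenCV 4.12 (cv2) and the standard library are available. Lean on these libraries where they do the work, as an engineer would, in place of code of your own. Each camera call takes 0.05 s, during which the arm holds its last target. There are 200 camera calls.

## Task

Lift the T-shaped metal stage top off its parking stand by its bridge handle and set it on the aligner's kinematic base, with its three ball feet fully home: one in the cone, one in the V-groove, one on the flat, the plate level and let go. The sliding carriage with the seats was left somewhere off centre, so put the plate down gently, feel along the groove until the ball drops into the cone, and never press or bump hard (keep the contact under 20 N). Do not disturb the loupe, the tweezers and the wafer box that lie between the two.

Things in the scene. Friction and masses are not known exactly. Their poses are not given: they have to be found in the camera images.
- stage_grip (a point): Centre of the stage top's handle: a bar 60 mm long along y, 12 mm wide along x, 14 mm high, on 8 mm posts under its ends, 26 mm above the face of a loose T-shaped aluminium plate (0.4 to 0.65 kg, 10 mm thick, centre of mass within 5 mm of the handle sideways). z up. The T's crossbar: 160 mm along x, 28 mm wide, at y = +36 mm; its tongue: 70 mm wide, to y = -66 mm.
- foot_c (a point): Lowest point of the cone foot, a 12 mm steel ball below the crossbar's +x end (seen from above with the tongue towards -y). All feet end 49 mm below the handle's centre; from it this one lies at x +65, y +36 mm. Axes as stage_grip.
- foot_g (a point): Lowest point of the groove foot, the same ball below the crossbar's -x end: x -65, y +36 mm from the handle's centre.
- foot_f (a point): Lowest point of the flat foot, the same ball below the tongue: x 0, y -44 mm from the handle's centre.
- base: Fixed black block of the kinematic base, 230 (x) x 160 (y) mm, round micrometer knob at its -x end; origin at the centre of its underside, z up. On it a dark metal carriage with three steel seats, left up to 18 mm off centre either way along the block's x (offset not measured; none across). Seats and balls are ground steel (friction about 0.18). The carriage stays put when pushed with the forces allowed.
- cone_0 (a point): Where the cone's mouth is when the carriage is centred: x +65, y +36, z 60 mm from the block's origin (add the unknown carriage offset along x). The cone: round recess, 11 mm across, sides sloping 50 degrees, in the middle of a flat-topped steel bar 80 mm long (x), 32 mm wide, top 60 mm above the table. A ball home in it lies 3.2 mm deep, lowest point 56.8 mm above the table.
- groove_0 (a point): Middle of the V-groove at its mouth with the carriage centred: x -65, y +36, z 60 mm on the block. 11 mm wide, sides sloping 50 degrees, along x through the whole 80 mm of a bar like the cone's. A ball home in it also lies 3.2 mm deep.
- flat_0 (a point): Middle of the flat seat's top with the carriage centred: x 0, y -44, z 56.8 mm on the block; a plain steel bar 80 mm (x) by 32 mm. With all feet home the plate is level, its x and y run as the block's and the handle's centre is 105.8 mm above the table.
- stand: Fixed grey parking stand, 190 x 150 x 30 mm with a rubber top on which the stage top's feet stand at the start; origin at the centre of its underside, z up.
- loupe: black eyepiece loupe, 38 mm across and 38 mm tall; bystander, origin at the centre of its underside (the middle of its length for long things)
- tweezers: flat steel tweezers, 120 mm long, 8 mm thick; bystander, origin at the centre of its underside (the middle of its length for long things)
- wafer_box: white round single-wafer box, 104 mm across, 20 mm tall; bystander, origin at the centre of its underside (the middle of its length for long things)
Not all that is in view belongs to the job. Of the things like the part that bears stage_grip, leave any that is brown; of the rest the larger one is meant.

How it is judged:
By the outcome, as a careful person would: the job done as asked, in the order asked, and still so for the second after the job is handed in, with the robot touching nothing.
It also fails if it takes over 64 s, if anything falls off the work surface, if the arm or the gripper's body presses on something with over 40 N, if the wrist force passes 120 N, or if a joint passes its speed limit or range.

## Working session

There is one attempt and no reset: what is moved stays moved. The work goes in short steps, Python scripts to look and compute and a tool call to move; the robot and the scene stay as the last step left them, time stands still between calls to the robot, and variables do not carry over. Pictures are saved under pics/ and viewed, about 8 in all and at most 12, crops included, and the job is handed in when it is done.

Besides the shell and the picture viewer there is one more tool, called after "Call:" as name(argument=value, ...), one argument or row to a line, values as JSON. carry_out: Moves the arm, as the interface text tells. Its arguments: {"type":"object","properties":{"motion":{"type":"array"},"hand":{"type":"number"},"grip_force":{"type":"number"}},"required":["motion"]}

```bash
mkdir -p pics
cat > h.py <<'E'
import numpy as np, cv2, pickle
from scipy.spatial.transform import Rotation as R
from plant import monitor, snapshot, workorder, finder
def pts(s, st=None):
    z=s["range_z"]; v,u=np.indices(z.shape)
    P=np.stack([(u-s["cx"])*z/s["fx"],(v-s["cy"])*z/s["fy"],z],-1)
    if "hand_eye" in s:
        H=np.array(s["hand_eye"]); P=P@H[:3,:3].T+H[:3,3]
        return P@R.from_quat(st["eef_rot"]).as_matrix().T+np.array(st["tool_pos"])
    Rm=cv2.Rodrigues(np.array(s["rvec"],float))[0]
    return (P-np.array(s["tvec"]).ravel())@Rm
def save(s,n,box=None,k=1):
    f=s["frame"][...,::-1]
    if box: f=f[box[1]:box[3],box[0]:box[2]]
    cv2.imwrite(f"pics/{n}.png",cv2.resize(f,None,fx=k,fy=k))
E
python3 - <<'E'
from h import *
st=monitor.get_state(); print(st)
for n in ("top","side"):
    s=snapshot(n); save(s,n+"0"); P=pts(s)
    np.savez(f"{n}0.npz",P=P,f=s["frame"],z=s["range_z"])
    for t in ("stage_grip","base","stand","loupe","tweezers","wafer_box"):
        for m in finder.masks_of(s,t):
            ok=m["pixels"]&(s["range_z"]>0)
            if ok.sum(): print(n,t,round(m["p"],2),[int(x) for x in m["extent"]],P[ok].mean(0).round(3),P[ok].min(0).round(3),P[ok].max(0).round(3))
E
```

```text
{'clock': 0.0, 'q': array([-1.27019895,  0.68995569, -0.19449288,  1.56632463,  0.15734174,
        0.90249738, -0.2150826 ]), 'qd': array([ 0.00120313,  0.00119458, -0.00012935,  0.00120289,  0.00086731,
        0.00019354, -0.00061397]), 'joint_torque': array([ 4.48034225e-04, -5.27566302e+01, -1.26707789e+00, -1.53426486e+01,
       -5.26687992e-02,  6.73196657e-03,  1.79823228e-04]), 'tool_pos': array([0.16470227, 0.60238552, 0.30193223]), 'eef_rot': array([ 1.32949319e-01,  9.91122433e-01, -8.95006322e-04, -3.04333482e-05]), 'contact_force': array([ 0.60313225, -0.78769128, -0.75569587]), 'moment': array([-0.04663148, -0.04198254,  0.01126948]), 'opening': 1.0007451467961177}
top stage_grip 0.82 [245, 193, 295, 261] [0.574 0.233 0.055] [0.493 0.163 0.023] [0.653 0.287 0.09 ]
top stage_grip 0.78 [140, 224, 207, 278] [0.517 0.467 0.025] [ 0.448  0.385 -0.003] [0.576 0.554 0.061]
top stage_grip 0.69 [229, 308, 273, 348] [0.325 0.258 0.017] [ 0.282  0.212 -0.006] [0.374 0.314 0.041]
top base 0.73 [427, 176, 503, 295] [ 0.575 -0.248  0.047] [ 0.421 -0.36  -0.004] [ 0.712 -0.162  0.06
[... 534 characters left out ...]
82, 151, 330, 186] [0.519 0.456 0.028] [0.451 0.378 0.001] [0.576 0.553 0.062]
side stage_grip 0.9 [202, 201, 249, 229] [0.327 0.249 0.019] [ 0.282  0.207 -0.001] [0.375 0.331 0.041]
side base 0.68 [266, 336, 466, 444] [ 0.577 -0.282  0.045] [ 0.422 -0.352 -0.001] [ 0.713 -0.119  0.066]
side stand 0.75 [293, 195, 399, 243] [0.586 0.197 0.026] [ 0.478  0.139 -0.002] [0.702 0.364 0.056]
side loupe 0.64 [284, 267, 304, 300] [ 0.47  -0.005  0.027] [ 0.452 -0.021 -0.001] [0.491 0.073 0.044]
side tweezers 0.59 [314, 277, 379, 294] [0.564 0.009 0.007] [ 0.506 -0.012 -0.001] [0.628 0.036 0.014]
side wafer_box 0.74 [387, 264, 443, 307] [ 0.692 -0.01   0.019] [ 0.642 -0.057 -0.001] [0.753 0.079 0.026]
```

View pics/top0.png

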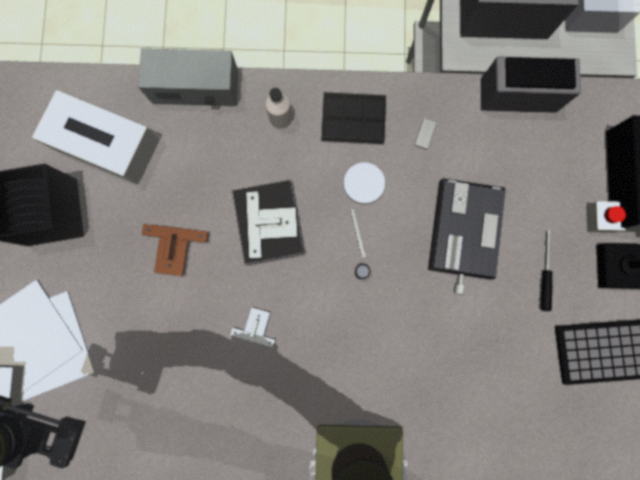

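View pics/side0.png

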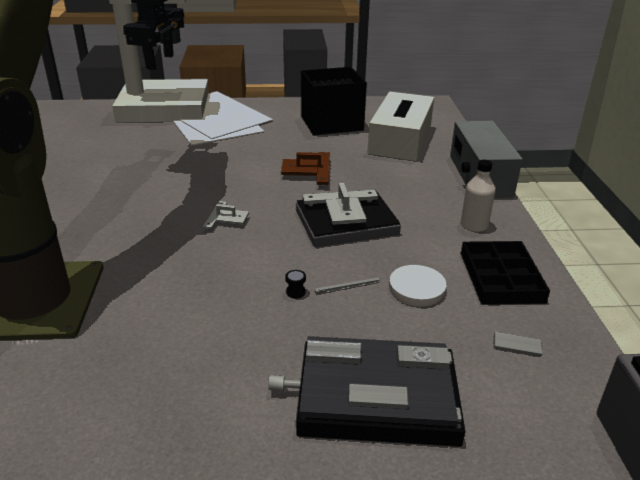

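The top view shows the aluminium stage top on its stand at about (265,222), the brown look-alike at (175,245) and a small silver one at (255,325). The base is at (466,228), with the cone at (460,197), the groove at (453,252) and the flat at (490,230). The side view confirms that the knob is at the base's -x end and that the tongue points to -y.

```bash
cat >> h.py <<'E'
def rect(P,sel):
    q=(P[sel][:,:2]*1000).astype(np.float32); return cv2.minAreaRect(q)
def go(st,p,yaw):
    """tool-frame shift (cm) and rotvec to TCP p, tool down with tool y at world angle yaw"""
    c,s=np.cos(yaw),np.sin(yaw)
    Rt=np.array([[s,c,0],[-c,s,0],[0,0,-1.]])
    R0=R.from_quat(st["eef_rot"])
    return (R0.inv().apply(np.array(p)-st["tool_pos"])*100).round(2),(R0.inv()*R.from_matrix(Rt)).as_rotvec().round(3)
E
python3 - <<'E'
from h import *
d=np.load("top0.npz");P=d["P"]
box=lambda x0,x1,y0,y1,z0,z1:(P[...,0]>x0)&(P[...,0]<x1)&(P[...,1]>y0)&(P[...,1]<y1)&(P[...,2]>z0)&(P[...,2]<z1)&(d["z"]>0)
print("stand",rect(P,box(.45,.72,.12,.36,.02,.04)))
print("plate",rect(P,box(.45,.72,.12,.36,.047,.07)))
h=box(.45,.72,.12,.36,.075,.12);print("bar",h.sum(),rect(P,h),P[h].mean(0))
print("block",rect(P,box(.40,.75,-.40,-.1,.03,.08)))
st=monitor.get_state()
for y in (0.05,0.05+np.pi): print(go(st,[.575,.23,.30],y))
E
```

```text
stand ((585.2070922851562, 236.89849853515625), (190.41995239257812, 150.12054443359375), 12.269088745117188)
plate ((577.31884765625, 223.3439483642578), (159.75729370117188, 116.29745483398438), 4.973494529724121)
bar 146 ((576.296142578125, 231.19981384277344), (12.450408935546875, 58.87208557128906), 4.984557628631592) [0.57554952 0.23154463 0.08478727]
block ((558.939697265625, -251.0377197265625), (159.1924285888672, 276.9707946777344), 82.45723724365234)Traceback (most recent call last):
  File "<stdin>", line 9, in <module>
  File "h.py", line 23, in go
    return (R0.inv().apply(np.array(p)-st["tool_pos"])*100).round(2),(R0.inv()*R.from_matrix(Rt)).as_rotvec().round(3)
                                                                               ~~~~~~~~~~~~~^^^^
  File "scipy/spatial/transform/_rotation.pyx", line 1143, in scipy.spatial.transform._rotation.Rotation.from_matrix
ValueError: Non-positive determinant (left-handed or null coordinate frame) in rotation matrix 0: [[ 0.04997917  0.99875026  0.        ]
 [-0.99875026  0.04997917  0.        ]
 [ 0.          0.         -1.        ]].
```

```bash
sed -i 's/\[\[s,c,0\],\[-c,s,0\]/[[-s,c,0],[c,s,0]/' h.py
python3 - <<'E'
from h import *
d=np.load("top0.npz");P=d["P"]
a=np.radians(-7.54);c,s=np.cos(a),np.sin(a)
ok=(d["z"]>0)&(abs(P[...,0]-.57)<.18)&(abs(P[...,1]+.25)<.13)&(P[...,2]>.03)
B=P[ok][:,:2]@np.array([[c,-s],[s,c]]);z=P[ok][:,2]   # block axes coords
print("blk y",np.percentile(B[:,1],[.2,99.8]),"x by wide rows:")
for lo in np.arange(.44,.80,.01):
    m=(B[:,0]>=lo)&(B[:,0]<lo+.01); 
    if m.sum(): print(round(lo,3),m.sum(),B[m,1].min().round(3),B[m,1].max().round(3),z[m].mean().round(4))
st=monitor.get_state()
print(go(st,[.576,.231,.25],np.radians(5)))
E
```

```text
blk y [-0.25212836 -0.09695517] x by wide rows:
0.44 3 -0.184 -0.174 0.0322
0.45 16 -0.183 -0.169 0.0323
0.46 14 -0.183 -0.17 0.0316
0.47 1 -0.173 -0.173 0.0301
0.48 1 -0.174 -0.174 0.0315
0.49 146 -0.255 -0.098 0.0357
0.5 296 -0.252 -0.098 0.0489
0.51 272 -0.254 -0.098 0.0497
0.52 271 -0.251 -0.097 0.0498
0.53 270 -0.252 -0.098 0.0498
0.54 276 -0.252 -0.096 0.0497
0.55 266 -0.251 -0.099 0.0501
0.56 280 -0.252 -0.097 0.0504
0.57 270 -0.251 -0.098 0.052
0.58 257 -0.253 -0.097 0.0499
0.59 271 -0.252 -0.097 0.0494
0.6 264 -0.253 -0.098 0.0494
0.61 267 -0.252 -0.098 0.0493
0.62 258 -0.251 -0.097 0.0496
0.63 280 -0.252 -0.098 0.0499
0.64 248 -0.251 -0.098 0.0517
0.65 271 -0.251 -0.097 0.0501
0.66 254 -0.25 -0.097 0.0498
0.67 259 -0.252 -0.098 0.0498
0.68 263 -0.251 -0.096 0.0501
0.69 256 -0.251 -0.097 0.0499
0.7 258 -0.251 -0.096 0.0501
0.71 149 -0.255 -0.096 0.0431
0.72 99 -0.254 -0.097 0.0338
(array([-49.47, -25.03,   5.27]), array([ 0.   , -0.   ,  1.217]))
```

Call:
carry_out(
  motion=[-5.4,-2.8,0,0,0,0,-5.4,-2.8,0,0,0,0,-5.4,-2.8,0,0,0,0,-5.4,-2.8,0,0,0,0,-5.4,-2.8,0,0,0,0,-5.4,-2.8,0,0,0,0,-5.4,-2.8,0,0,0,0,-5.4,-2.8,0,0,0,0],
  hand=8.8,
)

```text
clock: 1.7
tool_pos: [0.5238, 0.2715, 0.3029]
eef_rot: [0.133, 0.991, 0.0, 0.0]
contact_force: [0.7, 1.5, -0.3]
opening: 0.998
```

Call:
carry_out(
  motion=[0,0,0,0,0,0.174,0,0,0,0,0,0.174,0,0,0,0,0,0.174,0,0,0,0,0,0.174,0,0,0,0,0,0.174,0,0,0,0,0,0.174,0,0,0,0,0,0.174,0,0,0,0,0,0],
)

```text
clock: 2.7
tool_pos: [0.5223, 0.2732, 0.3028]
eef_rot: [0.675, 0.738, 0.0, 0.0]
contact_force: [-0.5, -0.3, -1.0]
opening: 0.998
```

Run:
```python
from h import *
st=monitor.get_state(); print(st["q"].round(3),st["tool_pos"],st["clock"])
s=snapshot("wrist");save(s,"w1");P=pts(s,st);z=s["range_z"]>0
h=z&(P[...,2]>.075)&(P[...,2]<.1)&(abs(P[...,0]-.576)<.05)&(abs(P[...,1]-.231)<.06)
print(h.sum(),rect(P,h),P[h].mean(0),np.percentile(P[h][:,2],[5,50,95]))
pl=z&(P[...,2]>.045)&(P[...,2]<.065)&(abs(P[...,0]-.576)<.12)&(abs(P[...,1]-.231)<.1);print(rect(P,pl),P[pl][:,2].mean())
print(go(st,[.576,.231,.124],np.radians(5)))
```

```text
[-0.624  0.641  0.11   1.687 -0.089  0.819 -0.387] [0.52233824 0.2732158  0.30275207] 2.7
959 ((578.8082885742188, 230.36500549316406), (12.270533561706543, 59.91580581665039), 4.967903137207031) [0.5778672  0.23266189 0.08553364] [0.07814231 0.0864211  0.08766837]
((579.7431030273438, 222.03536987304688), (159.87989807128906, 116.78865051269531), 5.196285247802734) 0.053599045702643205
(array([-4.67,  4.97, 17.88]), array([0.   , 0.   , 0.001]))
```

Call:
carry_out(
  motion=[-2.35,2.6,0,0,0,0,-2.35,2.6,0,0,0,0,0,0,5,0,0,0,0,0,4,0,0,0,0,0,0,0,0,0,0,0,0,0,0,0],
)

```text
clock: 3.5
tool_pos: [0.5791, 0.2309, 0.2141]
eef_rot: [0.676, 0.737, 0.001, 0.0]
contact_force: [-0.7, 0.3, 0.4]
opening: 0.996
```

Run:
```python
from h import *
st=monitor.get_state(); print(st["tool_pos"],st["clock"],st["contact_force"])
s=snapshot("wrist");save(s,"w2");P=pts(s,st);z=s["range_z"]>0
h=z&(P[...,2]>.08)&(P[...,2]<.1)&(abs(P[...,0]-.576)<.05)&(abs(P[...,1]-.231)<.06)
print(h.sum(),rect(P,h),P[h].mean(0),np.percentile(P[h][:,2],[5,50,95]))
c=rect(P,h)[0]
print(go(st,[c[0]/1e3,c[1]/1e3,.1245],np.radians(5)))
```

```text
[0.57912707 0.23091346 0.2141199 ] 3.5 [-0.74537868  0.3054419   0.38225429]
1697 ((578.665771484375, 230.2614288330078), (11.703974723815918, 59.63787078857422), 4.645134449005127) [0.57848415 0.23228928 0.08650715] [0.08530083 0.08659281 0.08765246]
(array([-0.07, -0.07,  8.96]), array([ 0.002, -0.001, -0.   ]))
```

View pics/w2.png

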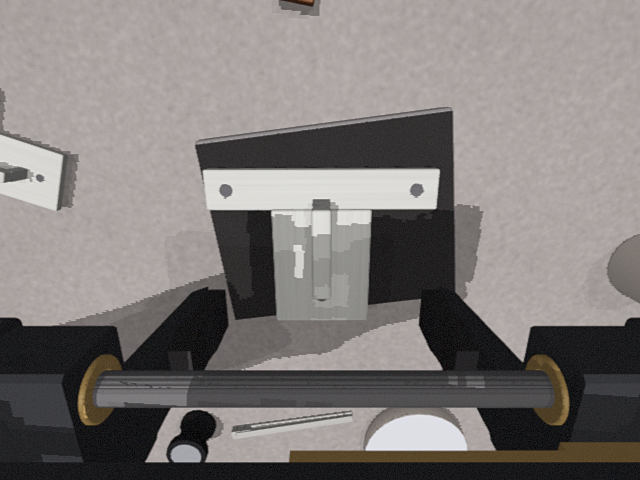

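Call:
carry_out(
  motion=[-6.1,-0.5,-1,0,0,0,-6.1,-0.5,-1,0,0,0,-6.1,-0.5,-1,0,0,0,-6.1,-0.5,-1,0,0,0,-6.1,-0.5,-1,0,0,0,-6.1,-0.5,-1,0,0,0,-6.1,-0.5,-1,0,0,0,-6.1,-0.5,-1,0,0,0],
)

```text
clock: 4.55
tool_pos: [0.5809, -0.2613, 0.2956]
eef_rot: [0.676, 0.737, 0.001, 0.002]
contact_force: [1.6, 0.1, -0.6]
opening: 0.997
```

Call:
carry_out(
  motion=[0,0,0,0,0,0.11,0,0,0,0,0,0.11,0,0,0,0,0,0,0,0,0,0,0,0],
)

```text
clock: 5.05
tool_pos: [0.5807, -0.2589, 0.2938]
eef_rot: [0.752, 0.659, 0.0, 0.001]
contact_force: [0.2, 0.3, -0.6]
opening: 0.996
```

Run:
```python
from h import *
st=monitor.get_state(); print(st["tool_pos"],st["eef_rot"],st["clock"],st["contact_force"],st["q"].round(2))
s=snapshot("wrist");save(s,"w3");P=pts(s,st);np.savez("w3.npz",P=P,f=s["frame"],z=s["range_z"])
z=s["range_z"]>0
ok=z&(abs(P[...,0]-.58)<.15)&(abs(P[...,1]+.25)<.12)&(P[...,2]>.0565)&(P[...,2]<.07)
n,l,stt,_=cv2.connectedComponentsWithStats(ok.astype(np.uint8))
for i in range(1,n):
    if stt[i,4]>300: print(stt[i],rect(P,l==i),np.median(P[l==i][:,2]))
b=z&(abs(P[...,0]-.58)<.15)&(abs(P[...,1]+.25)<.12)&(P[...,2]>.03)&(P[...,2]<.057);print(rect(P,b))
```

```text
[ 0.58071036 -0.25893464  0.29380636] [7.52024993e-01 6.59133991e-01 4.07883241e-04 7.91312327e-04] 5.05 [ 0.19709353  0.2888174  -0.62226457] [ 0.31  0.71  0.06  1.55 -0.05  0.88  0.26]
[ 356  151   88   38 3202] ((652.6190185546875, -229.76641845703125), (32.24221420288086, 74.24235534667969), 82.70986938476562) 0.06094512451911352
[ 199  152   94   18 1532] ((521.8091430664062, -204.41978454589844), (15.148866653442383, 79.96016693115234), 82.47244262695312) 0.06069131652659522
[ 202  171   92   19 1545] ((519.454345703125, -221.27810668945312), (15.451902389526367, 80.53030395507812), 82.46484375) 0.06055005835867139
[ 279  239   86   32 2567] ((575.0391235351562, -300.1639099121094), (32.41094207763672, 80.0740737915039), 82.33753967285156) 0.057757055879360364
((564.2859497070312, -253.77886962890625), (158.53138732910156, 271.0807800292969), 82.45726776123047)
```

View pics/w3.png

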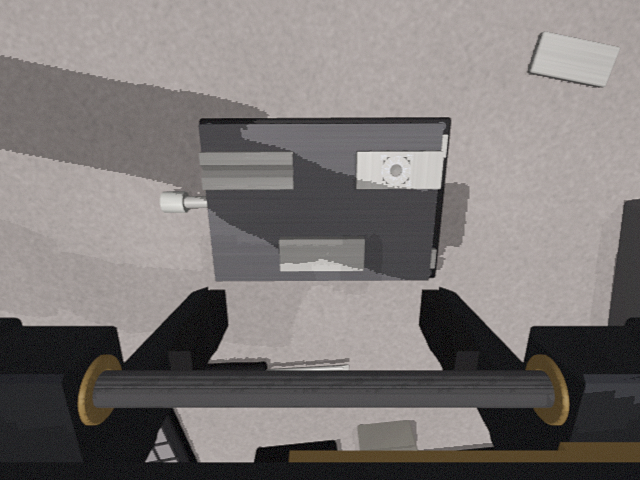

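The wrist view is clear: groove bar at (247,170), cone recess at (396,170), flat bar at (321,255). The seats put the carriage centre near (0.5806, -0.2568) with yaw -7.5°. I'll go back and grasp the handle.

Call:
carry_out(
  motion=[0,0,0,0,0,-0.11,0,0,0,0,0,-0.11,6.1,0.5,0.3,0,0,0,6.1,0.5,0.5,0,0,0,6.1,0.5,0.5,0,0,0,6.1,0.5,0.5,0,0,0,6.1,0.5,0.5,0,0,0,6.1,0.5,0.5,0,0,0],
)

```text
clock: 6.1
tool_pos: [0.5788, 0.1103, 0.265]
eef_rot: [0.676, 0.737, 0.0, 0.0]
contact_force: [0.9, -0.3, 0.2]
opening: 0.995
```

Call:
carry_out(
  motion=[6.1,0.5,0.5,0,0,0,6.1,0.5,0.5,0,0,0,0,0,4,0,0,0,0,0,0,0,0,0,0,0,0,0,0,0],
)

```text
clock: 6.72
tool_pos: [0.5791, 0.2293, 0.2158]
eef_rot: [0.677, 0.736, 0.0, 0.001]
contact_force: [0.2, 0.0, 1.3]
opening: 0.997
```

Run:
```python
from h import *
st=monitor.get_state(); print(st["tool_pos"],st["clock"],st["contact_force"])
print(go(st,[.5787,.2303,.1245],np.radians(5)))
d=np.load("w3.npz");P=d["P"]
m=(d["z"]>0)&(np.hypot(P[...,0]-.6497,P[...,1]+.2296)<.009)
lo=m&(P[...,2]<.0585);print(lo.sum(),P[lo].mean(0),cv2.minEnclosingCircle((P[lo][:,:2]*1000).astype(np.float32)),P[m][:,2].min())
```

```text
[0.57912267 0.22934322 0.21580259] 6.725 [0.21986125 0.0253194  1.34767321]
(array([ 0.1 , -0.05,  9.13]), array([ 0.001,  0.001, -0.003]))
51 [ 0.65003142 -0.22966933  0.05713319] ((649.5047607421875, -229.8402099609375), 4.262521743774414) 0.054805810633458546
```

Call:
carry_out(
  motion=[0.1,0,4,0,0,0,0,0,3.1,0,0,0,0,0,1.5,0,0,0,0,0,0.5,0,0,0,0,0,0,0,0,0],
)

```text
clock: 7.35
tool_pos: [0.5789, 0.2315, 0.1247]
eef_rot: [0.676, 0.737, 0.001, 0.0]
contact_force: [-0.2, 0.0, 0.5]
opening: 0.999
```

Call:
carry_out(
  motion=[0,0,0,0,0,0,0,0,0,0,0,0,0,0,0,0,0,0,0,0,0,0,0,0,0,0,0,0,0,0,0,0,0,0,0,0,0,0,0,0,0,0],
  hand=0,
  grip_force=25,
)

```text
clock: 8.22
tool_pos: [0.5782, 0.2316, 0.1237]
eef_rot: [0.676, 0.737, 0.0, -0.0]
contact_force: [0.6, 0.0, 0.0]
opening: 0.228
```

Run:
```python
from h import *
st=monitor.get_state(); print(st["tool_pos"],st["eef_rot"],st["clock"],st["contact_force"],st["moment"],st["opening"]*88.1)
```

```text
[0.57818648 0.23161112 0.12367943] [ 6.76054180e-01  7.36851914e-01  2.22441402e-05 -3.08255624e-05] 8.225 [0.55240216 0.02641248 0.04755583] [-0.08834349  0.05429912 -0.02267353] 20.113668209612026
```

Call:
carry_out(
  motion=[0,0,0,0,0,0,0,0,0,0,0,0,0,0,0,0,0,0,0,0,0,0,0,0],
)

```text
clock: 8.72
tool_pos: [0.5783, 0.2316, 0.1237]
eef_rot: [0.676, 0.737, 0.0, 0.0]
contact_force: [-0.3, 0.8, -1.2]
opening: 0.127
```

Call:
carry_out(
  motion=[0,0,-0.5,0,0,0,0,0,-1,0,0,0,0,0,-1.5,0,0,0,0,0,0,0,0,0,0,0,0,0,0,0],
)

```text
clock: 9.35
tool_pos: [0.578, 0.2316, 0.1539]
eef_rot: [0.676, 0.737, 0.0, -0.0]
contact_force: [0.1, -0.1, -5.4]
opening: 0.134
```

Run:
```python
from h import *
st=monitor.get_state(); print(st["tool_pos"],st["eef_rot"],st["clock"],st["contact_force"],st["moment"],st["opening"]*88.1)
s=snapshot("wrist");save(s,"w4");P=pts(s,st)
z=(s["range_z"]>0)&(abs(P[...,0]-.578)<.1)&(abs(P[...,1]-.231)<.1)&(P[...,2]>.07)&(P[...,2]<.1)
A=P[z];c=np.linalg.lstsq(np.c_[A[:,:2]-A[:,:2].mean(0),np.ones(len(A))],A[:,2],rcond=None)[0];print(rect(P,z),c,z.sum())
```

```text
[0.57804155 0.23158278 0.15388511] [ 6.76039912e-01  7.36865003e-01  2.67375449e-05 -6.52495852e-05] 9.35 [ 0.06627966 -0.05876838 -5.42699907] [-0.10873383  0.07290022 -0.00588443] 11.797503077782581
((579.2319946289062, 221.83242797851562), (160.2632598876953, 116.80634307861328), 4.959934711456299) [ 0.00332018 -0.0282011   0.08389521] 28531
```

View pics/w4.png

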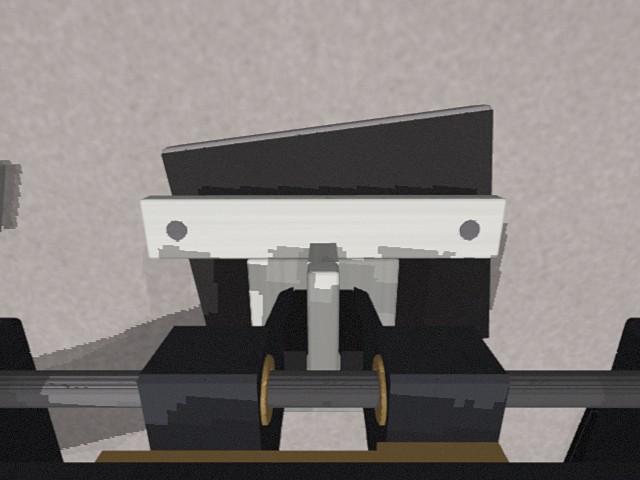

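Call:
carry_out(
  motion=[0,0,-2,0,0,0,0,0,-2.6,0,0,0,-2,-0.16,0,0,0,0,-3.5,-0.29,0,0,0,0,-4.5,-0.37,0,0,0,0,-4.5,-0.37,0,0,0,0,-4.5,-0.37,0,0,0,0,-4.5,-0.37,0,0,0,0],
  grip_force=35,
)

```text
clock: 10.4
tool_pos: [0.5777, -0.0077, 0.1983]
eef_rot: [0.677, 0.736, -0.001, -0.001]
contact_force: [0.0, -0.0, -6.3]
opening: 0.126
```

Call:
carry_out(
  motion=[-4.5,-0.37,0,0,0,0,-4.5,-0.37,0,0,0,0,-4.5,-0.37,0,0,0,0,-4.5,-0.37,0,0,0,0,-3.5,-0.29,0,0,0,0,-2.5,-0.2,0,0,0,0,-0.97,-0.09,0,0,0,0,0,0,0,0,0,0],
)

```text
clock: 11.4
tool_pos: [0.5789, -0.2554, 0.1987]
eef_rot: [0.677, 0.736, -0.0, -0.001]
contact_force: [-0.1, 0.3, -5.9]
opening: 0.127
```

Call:
carry_out(
  motion=[0,0,0,0,0,0.05,0,0,0,0,0,0.06,0,0,0,0,0,0.06,0,0,0,0,0,0.048,0,0,0,0,0,0,0,0,0,0,0,0],
)

```text
clock: 12.15
tool_pos: [0.5801, -0.2543, 0.1997]
eef_rot: [0.752, 0.659, 0.0, -0.0]
contact_force: [0.5, -0.8, -6.3]
opening: 0.128
```

```bash
cat > chk.py <<'E'
from h import *
import sys
st=monitor.get_state(); t=st["tool_pos"]; print(t,st["clock"],st["contact_force"].round(2),st["moment"].round(3),st["opening"]*88.1)
s=snapshot("wrist");save(s,sys.argv[1]);P=pts(s,st)
zp=t[2]-.045-.026
z=(s["range_z"]>0)&(abs(P[...,0]-t[0])<.1)&(abs(P[...,1]-t[1])<.1)&(abs(P[...,2]-zp)<.011)
r=rect(P,z);a=np.radians(r[2] if r[2]<45 else r[2]-90);u=np.array([np.cos(a),np.sin(a)]);v=np.array([-u[1],u[0]])
c=np.array(r[0])/1e3+.008*v; print("handle",c,"yaw",np.degrees(a),r[1])
D=P[...,:2]-c; X=D@u;Y=D@v
k=z&(abs(Y-.036)<.011)&(abs(X)<.075)
A=np.c_[X[k],Y[k]-.036,np.ones(k.sum())];f=np.linalg.lstsq(A,P[k][:,2],rcond=None)[0];res=P[k][:,2]-A@f;g=abs(res)<.003
f=np.linalg.lstsq(A[g],P[k][g][:,2],rcond=None)[0];print("slope x,y, z",f)
d=np.array([.5805,-.2568])-c;print("to go block x,y mm",1e3*d@[.9913,-.1312],1e3*d@[.1312,.9913])
E
python3 chk.py w5
```

```text
[ 0.58014348 -0.2543199   0.19966368] 12.15 [ 0.46 -0.77 -6.29] [-0.121  0.077  0.028] 11.242341410200934
handle [ 0.58052337 -0.25606596] yaw -7.477775573730468 (116.77552032470703, 159.97796630859375)
slope x,y, z [ 0.00056954 -0.00178882  0.12962909]
to go block x,y mm 0.07313752715751706 -0.7307187541799636
```

Call:
carry_out(
  motion=[-0.07,0,1.5,0,0,0,0,0,1.5,0,0,0,0,0,0.8,0,0,0,0,0,0,0,0,0,0,0,0,0,0,0],
)

```text
clock: 12.82
tool_pos: [0.5803, -0.2556, 0.1619]
eef_rot: [0.752, 0.659, 0.0, 0.0]
contact_force: [-0.2, -0.5, -6.4]
opening: 0.128
```

```bash
python3 chk.py w6
python3 - <<'E'
from h import *
s=snapshot("side");save(s,"s1",(250,290,480,450),3)
E
```

```text
[ 0.5802638  -0.25558331  0.16186769] 12.825 [-0.16 -0.55 -6.4 ] [-0.16   0.05  -0.035] 11.265832635101976
handle [ 0.58073919 -0.25748662] yaw -7.3834228515625 (117.10550689697266, 160.21156311035156)
slope x,y, z [ 0.00141968 -0.00112866  0.09182627]
to go block x,y mm -0.3271937295778279 0.6492656761833151
```

View pics/s1.png

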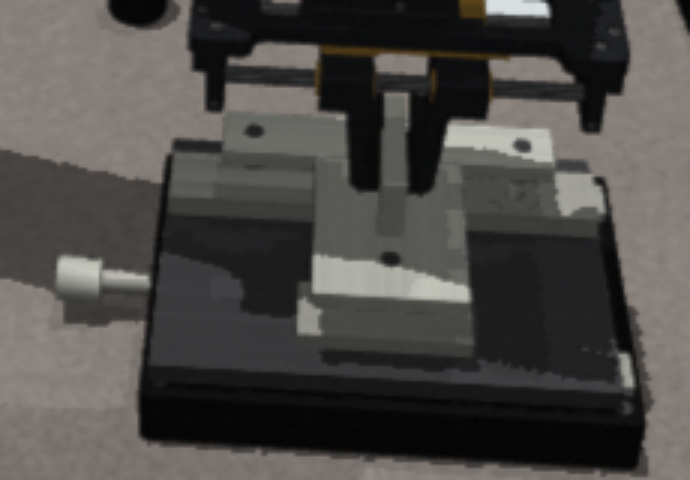

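The side view shows the plate hovering level and aligned over the seats, with the cone at about (515,195) under the crossbar's right-hand end. I'll lower it in small steps.

Call:
carry_out(
  motion=[0.05,-0.02,0.25,0,0,0,0,0,0.25,0,0,0,0,0,0.15,0,0,0,0,0,0.1,0,0,0,0,0,0,0,0,0],
)

```text
clock: 13.55
tool_pos: [0.5798, -0.2549, 0.1541]
eef_rot: [0.752, 0.659, -0.0, -0.0]
contact_force: [-0.5, -0.0, -6.6]
opening: 0.125
```

Call:
carry_out(
  motion=[0,0,0.1,0,0,0,0,0,0,0,0,0],
)

```text
clock: 13.8
tool_pos: [0.5798, -0.2549, 0.1531]
eef_rot: [0.752, 0.659, -0.0, -0.0]
contact_force: [0.9, -0.1, -6.2]
opening: 0.131
```

Call:
carry_out(
  motion=[0,0,0.1,0,0,0,0,0,0,0,0,0],
)

```text
clock: 14.05
tool_pos: [0.5798, -0.2549, 0.1521]
eef_rot: [0.752, 0.659, 0.0, -0.0]
contact_force: [-0.2, 0.5, -5.8]
opening: 0.128
```

Call:
carry_out(
  motion=[0,0,0.05,0,0,0,0,0,0,0,0,0],
)

```text
clock: 14.3
tool_pos: [0.5798, -0.2549, 0.1516]
eef_rot: [0.752, 0.659, 0.0, -0.0]
contact_force: [-0.4, 0.1, -5.7]
opening: 0.128
```

Call:
carry_out(
  motion=[0,0,0.05,0,0,0,0,0,0,0,0,0],
)

```text
clock: 14.55
tool_pos: [0.5798, -0.2549, 0.1512]
eef_rot: [0.752, 0.659, -0.0, -0.0]
contact_force: [0.4, 0.2, -5.7]
opening: 0.128
```

Call:
carry_out(
  motion=[0,0,0.05,0,0,0,0,0,0,0,0,0],
)

```text
clock: 14.8
tool_pos: [0.5799, -0.2551, 0.1507]
eef_rot: [0.752, 0.659, 0.0, 0.0]
contact_force: [-0.0, -1.4, -5.3]
opening: 0.13
```

Call:
carry_out(
  motion=[0,0,0.04,0,0,0,0,0,0,0,0,0],
)

```text
clock: 15.05
tool_pos: [0.5799, -0.2551, 0.1506]
eef_rot: [0.752, 0.659, 0.0, 0.0]
contact_force: [-0.9, 0.4, -2.2]
opening: 0.127
```

```bash
python3 chk.py w7; python3 -c "
from h import *
for i in range(4):
    st=monitor.get_state();print(st['contact_force'].round(2),st['moment'].round(3));snapshot('side')"
```

```text
[ 0.57993014 -0.25513132  0.15061875] 15.05 [-0.85  0.38 -2.25] [-0.21   0.18   0.029] 11.157237176924916
handle [ 0.58016173 -0.25688602] yaw -7.308876037597655 (116.93926239013672, 160.1487274169922)
slope x,y, z [0.00163159 0.00105405 0.08064706]
to go block x,y mm 0.3240436047525669 0.1296493674010523
[-1.74  0.   -3.34] [-0.139  0.186  0.063]
[-0.96  0.14 -2.67] [-0.131  0.177  0.035]
[-0.56 -1.46 -2.03] [-0.168  0.208  0.022]
[ 0.15 -1.22 -1.78] [-0.159  0.23   0.04 ]
```

Call:
carry_out(
  motion=[0,0,0.03,0,0,0,0,0,0,0,0,0,0,0,0,0,0,0],
)

```text
clock: 15.68
tool_pos: [0.5799, -0.2551, 0.1504]
eef_rot: [0.752, 0.659, 0.0, 0.0]
contact_force: [-2.5, -1.2, 3.9]
opening: 0.131
```

Call:
carry_out(
  motion=[0,0,0,0,0,0,0,0,0,0,0,0,0,0,0,0,0,0,0,0,0,0,0,0],
  grip_force=3,
)

```text
clock: 16.18
tool_pos: [0.58, -0.255, 0.15]
eef_rot: [0.752, 0.659, 0.0, 0.0]
contact_force: [-1.6, -1.2, 3.3]
opening: 0.133
```

```bash
python3 chk.py w8
```

```text
[ 0.5799641  -0.25504017  0.15004148] 16.175 [-1.55 -1.21  3.34] [-0.259  0.388  0.035] 11.722593908212934
handle [ 0.58035042 -0.25665896] yaw -7.395912170410155 (116.35972595214844, 160.51217651367188)
slope x,y, z [0.00251211 0.00016397 0.08050017]
to go block x,y mm 0.16678605811676703 -0.12018319112876805
```

Call:
carry_out(
  motion=[0,0,0,0,0,0,0,0,0,0,0,0,0,0,0,0,0,0,0,0,0,0,0,0,0,0,0,0,0,0,0,0,0,0,0,0],
  hand=5,
)

```text
clock: 16.98
tool_pos: [0.5799, -0.2549, 0.15]
eef_rot: [0.752, 0.659, 0.0, -0.0]
contact_force: [0.0, -0.5, -0.6]
opening: 0.57
```

```bash
python3 chk.py w9
```

```text
[ 0.57986745 -0.25489651  0.14998389] 16.975 [ 0.   -0.51 -0.57] [-0.036  0.103 -0.004] 50.21116229453557
handle [ 0.58012017 -0.25699436] yaw -7.2987823486328125 (117.02459716796875, 160.0022735595703)
slope x,y, z [ 0.00258833 -0.0001266   0.08055373]
to go block x,y mm 0.35102669989491375 0.24250068064051886
```

Call:
carry_out(
  motion=[0,0,-0.5,0,0,0,0,0,-1.5,0,0,0,0,0,-3,0,0,0,0,0,-5,0,0,0,0,0,-4,0,0,0,0,0,0,0,0,0,0,0,0,0,0,0],
)

```text
clock: 17.9
tool_pos: [0.5795, -0.2547, 0.2901]
eef_rot: [0.752, 0.659, -0.0, -0.0]
contact_force: [0.9, -0.5, -0.9]
opening: 0.567
```

Run:
```python
from h import *
st=monitor.get_state();t=st["tool_pos"];print(t,st["clock"],st["contact_force"].round(2))
s=snapshot("wrist");save(s,"w10");P=pts(s,st)
z=(s["range_z"]>0)&(abs(P[...,0]-.58)<.1)&(abs(P[...,1]+.257)<.1)
pl=z&(abs(P[...,2]-.0803)<.008);r=rect(P,pl);a=np.radians(r[2] if r[2]<45 else r[2]-90);u=np.array([np.cos(a),np.sin(a)]);v=np.array([-u[1],u[0]])
c=np.array(r[0])/1e3+.008*v;print("handle",c,"yaw",np.degrees(a),r[1])
def fit(k,n,D,X,Y):
    A=np.c_[X[k],Y[k],np.ones(k.sum())];Z=P[k][:,2]
    for _ in range(3):
        f=np.linalg.lstsq(A,Z,rcond=None)[0];g=abs(Z-A@f)<.002;A,Z=A[g],Z[g]
    print(n,f,len(Z))
D=P[...,:2]-c;X=D@u;Y=D@v
fit(pl&(abs(Y-.036)<.012)&(abs(X)<.077),"crossbar",D,X,Y)
fit(pl&((abs(Y-.036)<.012)&(abs(X)<.077)|(Y<.02)&(abs(X)<.033)),"plate",D,X,Y)
h=z&(P[...,2]>.1)&(P[...,2]<.125);print("bar",rect(P,h),np.median(P[h][:,2]))
blk=(s["range_z"]>0)&(abs(X)<.11)&(Y<.02)&(Y>-.075)&(abs(P[...,2]-.05)<.005);fit(blk,"carriage",D,X,Y)
# reference from empty view
d=np.load("w3.npz");P=d["P"];D=P[...,:2]-np.array([.5805,-.2568]);X=D@np.array([.9913,-.1312]);Y=D@np.array([.1312,.9913])
fit((d["z"]>0)&(abs(Y-.036)<.014)&(abs(X)<.1)&(abs(P[...,2]-.0605)<.003),"ref seats",D,X,Y)
```

```text
[ 0.57946693 -0.25472777  0.29012682] 17.9 [ 0.87 -0.51 -0.92]
handle [ 0.58050943 -0.25684968] yaw -7.27526092529297 (116.37068176269531, 160.00180053710938)
crossbar [0.00308768 0.00107896 0.08050756] 5455
plate [0.00295424 0.00204798 0.08046729] 11450
bar ((580.5690307617188, -256.525146484375), (59.7266845703125, 11.984768867492676), 82.80659484863281) 0.11332371659731902
carriage [0.00085508 0.00053855 0.04895933] 12682
ref seats [0.00207834 0.00471777 0.06067083] 4573
```

View pics/w10.png

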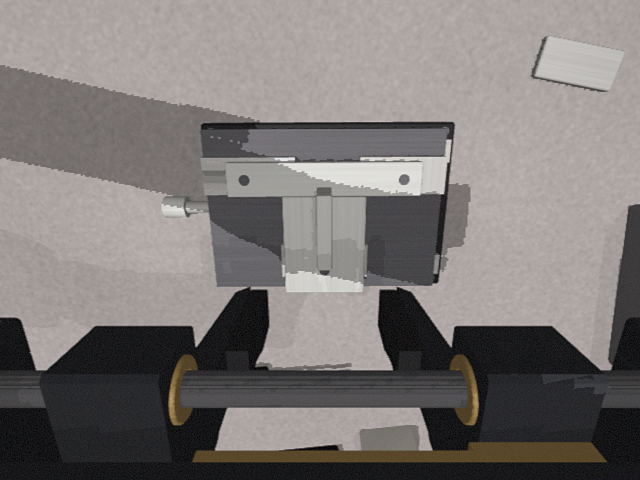

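The wrist view shows the plate resting on all the seats: crossbar at (324,180), tongue at (324,240), released. Face height matches home, but the measured x-slope of about 0.003 is slightly above the camera's bias. I'll check it by feel, touching lightly above the cone foot with closed fingertips.

Call:
carry_out(
  motion=[1.7,3.3,0,0,0,0,1.7,3.34,0,0,0,0,0,0,5,0,0,0,0,0,5,0,0,0,0,0,2.5,0,0,0,0,0,1,0,0,0,0,0,0,0,0,0,0,0,0,0,0,0],
  hand=0,
)

```text
clock: 18.95
tool_pos: [0.6509, -0.2302, 0.1562]
eef_rot: [0.752, 0.659, 0.001, 0.001]
contact_force: [-0.7, -0.4, 0.0]
opening: 0.006
```

Call:
carry_out(
  motion=[0,0,0.2,0,0,0,0,0,0.1,0,0,0,0,0,0,0,0,0],
)

```text
clock: 19.32
tool_pos: [0.6502, -0.2299, 0.1522]
eef_rot: [0.752, 0.659, 0.0, 0.0]
contact_force: [0.1, 0.3, -0.2]
opening: 0.007
```

Call:
carry_out(
  motion=[0,0,0.05,0,0,0,0,0,0.05,0,0,0,0,0,0,0,0,0],
)

```text
clock: 19.7
tool_pos: [0.6501, -0.2299, 0.1509]
eef_rot: [0.752, 0.659, -0.0, -0.0]
contact_force: [0.0, 0.7, 0.1]
opening: 0.01
```

Call:
carry_out(
  motion=[0,0,0.15,0,0,0,0,0,0.15,0,0,0,0,0,0.15,0,0,0,0,0,0.1,0,0,0,0,0,0,0,0,0],
)

```text
clock: 20.32
tool_pos: [0.6501, -0.2299, 0.1453]
eef_rot: [0.752, 0.659, -0.0, -0.0]
contact_force: [0.5, 0.3, 0.1]
opening: 0.003
```

Call:
carry_out(
  motion=[0,0,0.05,0,0,0,0,0,0,0,0,0],
)

```text
clock: 20.58
tool_pos: [0.6502, -0.2299, 0.145]
eef_rot: [0.752, 0.659, 0.0, -0.0]
contact_force: [-0.4, -0.3, -0.5]
opening: 0.007
```

Call:
carry_out(
  motion=[0,0,0.04,0,0,0,0,0,0,0,0,0],
)

```text
clock: 20.82
tool_pos: [0.6501, -0.2299, 0.1446]
eef_rot: [0.752, 0.659, 0.0, -0.0]
contact_force: [-0.1, 0.5, -0.4]
opening: 0.008
```

Call:
carry_out(
  motion=[0,0,0.03,0,0,0,0,0,0,0,0,0],
)

```text
clock: 21.08
tool_pos: [0.6502, -0.2299, 0.1443]
eef_rot: [0.752, 0.659, 0.0, -0.0]
contact_force: [-0.2, -0.8, -0.1]
opening: 0.008
```

Call:
carry_out(
  motion=[0,0,0.03,0,0,0,0,0,0,0,0,0],
)

```text
clock: 21.32
tool_pos: [0.6502, -0.23, 0.1442]
eef_rot: [0.752, 0.659, 0.0, 0.0]
contact_force: [-1.5, 0.5, 2.0]
opening: 0.007
```

Call:
carry_out(
  motion=[0,0,0.03,0,0,0,0,0,0,0,0,0],
)

```text
clock: 21.58
tool_pos: [0.6502, -0.2299, 0.1441]
eef_rot: [0.752, 0.659, 0.0, 0.0]
contact_force: [-1.4, 0.7, 5.4]
opening: 0.005
```

Call:
carry_out(
  motion=[0,0,0.02,0,0,0,0,0,0,0,0,0],
)

```text
clock: 21.82
tool_pos: [0.6502, -0.2299, 0.1441]
eef_rot: [0.752, 0.659, 0.0, 0.0]
contact_force: [-2.2, 0.7, 6.7]
opening: 0.004
```

Call:
carry_out(
  motion=[0,0,-1,0,0,0,0,0,-5,0,0,0,0,-5,0,0,0,0,0,-5,0,0,0,0,0,-3,0,0,0,0,0,0,3.5,0,0,0,0,0,2,0,0,0,0,0,0,0,0,0],
)

```text
clock: 22.82
tool_pos: [0.5207, -0.2126, 0.1475]
eef_rot: [0.752, 0.659, -0.001, -0.001]
contact_force: [-0.6, -0.0, 0.3]
opening: 0.003
```

```bash
python3 -c "
from h import *
st=monitor.get_state();print(st['tool_pos'],st['contact_force'])"
```

```text
[ 0.52071655 -0.21260103  0.14753641] [-0.62516201 -0.03531727  0.28572893]
```

Call:
carry_out(
  motion=[0,0,0,0,0,0,0,0,0.1,0,0,0,0,0,0.1,0,0,0,0,0,0,0,0,0],
)

```text
clock: 23.32
tool_pos: [0.5214, -0.2129, 0.1467]
eef_rot: [0.752, 0.659, 0.0, 0.0]
contact_force: [0.4, 1.1, -0.6]
opening: 0.007
```

Call:
carry_out(
  motion=[0,0,0.05,0,0,0,0,0,0,0,0,0],
)

```text
clock: 23.58
tool_pos: [0.5213, -0.2128, 0.1459]
eef_rot: [0.752, 0.659, 0.0, -0.0]
contact_force: [-0.2, 0.2, 0.2]
opening: 0.013
```

Call:
carry_out(
  motion=[0,0,0.05,0,0,0,0,0,0,0,0,0],
)

```text
clock: 23.82
tool_pos: [0.5213, -0.2128, 0.1454]
eef_rot: [0.752, 0.659, 0.0, -0.0]
contact_force: [-0.0, 0.4, 0.5]
opening: 0.007
```

Call:
carry_out(
  motion=[0,0,0.03,0,0,0,0,0,0,0,0,0],
)

```text
clock: 24.08
tool_pos: [0.5213, -0.2128, 0.1452]
eef_rot: [0.752, 0.659, 0.0, -0.0]
contact_force: [-0.2, 0.3, 0.3]
opening: 0.005
```

Call:
carry_out(
  motion=[0,0,0.03,0,0,0,0,0,0,0,0,0],
)

```text
clock: 24.32
tool_pos: [0.5213, -0.2128, 0.1448]
eef_rot: [0.752, 0.659, 0.0, -0.0]
contact_force: [0.5, 0.6, 0.1]
opening: 0.005
```

Call:
carry_out(
  motion=[0,0,0.04,0,0,0,0,0,0,0,0,0],
)

```text
clock: 24.58
tool_pos: [0.5213, -0.2128, 0.1445]
eef_rot: [0.752, 0.659, 0.0, -0.0]
contact_force: [0.4, 0.5, 0.3]
opening: 0.005
```

Call:
carry_out(
  motion=[0,0,0.03,0,0,0,0,0,0,0,0,0],
)

```text
clock: 24.82
tool_pos: [0.5213, -0.2128, 0.1441]
eef_rot: [0.752, 0.659, 0.0, -0.0]
contact_force: [0.2, -0.6, 1.2]
opening: 0.006
```

Call:
carry_out(
  motion=[0,0,0.03,0,0,0,0,0,0,0,0,0],
)

```text
clock: 25.08
tool_pos: [0.5213, -0.2129, 0.1439]
eef_rot: [0.752, 0.659, 0.0, -0.0]
contact_force: [-0.6, -1.0, 0.8]
opening: 0.004
```

Call:
carry_out(
  motion=[0,0,0.03,0,0,0,0,0,0,0,0,0],
)

```text
clock: 25.32
tool_pos: [0.5213, -0.2128, 0.1438]
eef_rot: [0.752, 0.659, 0.0, 0.0]
contact_force: [-1.0, 0.1, 3.7]
opening: 0.003
```

Call:
carry_out(
  motion=[0,0,0.03,0,0,0,0,0,0,0,0,0],
)

```text
clock: 25.58
tool_pos: [0.5213, -0.2128, 0.1436]
eef_rot: [0.752, 0.659, 0.0, 0.0]
contact_force: [-0.9, 1.2, 5.5]
opening: 0.008
```

Call:
carry_out(
  motion=[0,0,-1,0,0,0,0,0,-5,0,0,0,-1,3,-4,0,0,0,-2,3,0,0,0,0,0,0.5,0,0,0,0,0,0,0,0,0,0,0,0,0,0,0,0],
)

```text
clock: 26.45
tool_pos: [0.5808, -0.2501, 0.2428]
eef_rot: [0.752, 0.659, -0.0, -0.001]
contact_force: [0.1, 0.2, -0.2]
opening: 0.005
```

Run:
```python
from h import *
st=monitor.get_state();print(st["tool_pos"],st["clock"],st["contact_force"].round(2))
S=[]
for i in range(8):
    s=snapshot("wrist");S.append(s["range_z"].astype(float))
save(s,"w11");zz=np.array(S);s["range_z"]=np.where((zz>0).all(0),zz.mean(0),0)
P=pts(s,st);ok=s["range_z"]>0
D=P[...,:2]-np.array([.5805,-.2568]);X=D@np.array([.9913,-.1312]);Y=D@np.array([.1312,.9913]);Z=P[...,2]
def m(x0,x1,y0,y1,zc):
    k=ok&(X>x0)&(X<x1)&(Y>y0)&(Y<y1)&(abs(Z-zc)<.004);return k.sum(),Z[k].mean().round(5),Z[k].std().round(5)
print("plate +end",m(.062,.077,.026,.046,.0803)," -end",m(-.077,-.062,.026,.046,.0803)," tongue",m(-.03,.03,-.062,-.045,.0803))
print("cone bar end",m(.086,.098,.026,.046,.0605)," groove bar lips",m(-.1,-.086,.044,.050,.0605),m(-.1,-.086,.022,.028,.0605))
print("cone bar lips same y",m(.086,.098,.044,.050,.0605),m(.086,.098,.022,.028,.0605))
pl=ok&(abs(Z-.0803)<.006)&(abs(X)<.1)&(abs(Y)<.08);r=rect(P,pl);print(r)
```

```text
[ 0.58077387 -0.25014624  0.24277066] 26.45 [ 0.09  0.19 -0.25]
plate +end (np.int64(583), np.float64(0.0804), np.float64(0.00032))  -end (np.int64(598), np.float64(0.08024), np.float64(0.00033))  tongue (np.int64(63), np.float64(0.08003), np.float64(0.0002))
cone bar end (np.int64(414), np.float64(0.06061), np.float64(0.00025))  groove bar lips (np.int64(155), np.float64(0.06071), np.float64(0.00035)) (np.int64(130), np.float64(0.06072), np.float64(0.0003))
cone bar lips same y (np.int64(126), np.float64(0.06063), np.float64(0.00023)) (np.int64(122), np.float64(0.0606), np.float64(0.00027))
((578.7435913085938, -263.6620788574219), (114.98892211914062, 161.7399444580078), 82.7003402709961)
```

```bash
python3 -c "
from h import *
print(workorder.finish_job())"
```

```text
the job is handed in; nothing more can be done
None
```

The stage top is on the kinematic base, let go, with all three feet home as far as I could measure. I handed the job in after about 27 s of the 64 s allowed.

**What I did:**
- I gripped the larger aluminium stage top by its handle and carried it well above the loupe, tweezers and wafer box.
- I had already found the carriage position from the wrist camera, so I lowered the plate directly over the seats in small steps. The ball went straight into the cone, so I did not need to feel along the groove.
- The force readings stayed under about 10 N, both while lowering and in the light touch checks afterwards.

**What the last checks showed:**
- **Position:** the handle was within about 0.3 mm of the home position. Yaw was about -7.3°, against -7.5° for the block.
- **Height:** the plate face stood 19.8 mm above the cone bar and 19.5 mm above the groove bar; both should be 19.8 mm.

**What did not fully agree:**
- Light touches found the cone end about 0.4 mm higher than the groove end.
- The camera's plate slope was about 0.003 rad, but it also read 0.001–0.002 rad on the carriage and the empty seats. I put the difference down to calibration, since a ball out of its seat would stand about 3 mm high.
- I did not look at the loupe, tweezers and wafer box again at the end.

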